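Fetch the mill's spacer out of the knife block with the tongs

TASK

The pepper mill's steel spacer ring has slipped deep into the sprung pocket of the knife block. Take the small sprung tongs from their stand, reach down into the pocket and squeeze them on the ring, firmly enough to draw it out but not hard, without touching the ring with your fingers or forcing the tongs against the block; then set the ring over the spindle of the open mill so that it lies flat on the mill, and put the tongs back in their stand. Leave the mug, the lemon and the bottle opener where they are.

Things in the scene. Friction and masses are not known exactly. Their poses are not given: they have to be found in the camera images.
- tongs_grip (a point): grip point of the small steel tongs, midway between the legs, 88 mm above the tip ends, level with a rounded black grip bar (24 mm long in x, 8 mm thick) on the outside of each handle; free, 48 mm over these bars. Axes: z up towards the head, y from right to left leg (squeeze along it), x across. Hinges 32 mm, top of head 40 mm above this point
- tongs_tip (a point): midway between the two rubber jaws of the tongs, 5 mm above the tip ends; same axes. The jaws are shallow upright Vs, 10 mm high, 14 mm wide, 28 mm apart at their edges when open; they meet the 18 mm ring when the tongs measure about 44 mm over the grip bars
- tongs: the tongs as a whole, 128 mm long, about 70 g; origin midway between the tip ends, 88 mm below the grip point; same axes. The springs hold them open against a stop: on the grip bars about 10 N starts to close them, 12 N brings the jaws to the ring, and 0.28 of any further grip force reaches the ring. A ring squeezed too lightly slips out
- leg_left: the tongs' left leg (+y); origin on its hinge, 120 mm above the tip ends. Handle plate 26 mm wide (x), 42 mm over both; below it the legs are 14 mm wide, 40 mm over both; the step, 62 mm above the tip ends, is a shoulder that rests on the stand. 1 mm off the width over the grip bars takes 3.6 mm off the jaws' gap
- leg_right: the tongs' right leg (-y), mirror of the left; origin on its hinge, 120 mm above the tip ends
- tongs_stand: fixed light wooden stand, 58 x 80 x 66 mm, with a slot in its top 22 mm (x) by 48 mm (y) and 62 mm deep; origin at the centre of its underside, z up, axes along its sides. The tongs hang in it upright by their shoulders, y along the slot's long side
- stand_mouth (a point): centre of the slot's mouth in the top of the tongs stand, 66 mm above its underside; axes of the stand
- knife_block: fixed darker wooden knife block, 72 x 84 x 70 mm, with one pocket; origin at the centre of its underside, z up. Pocket 46 mm long (y), 32 mm wide (x) in the wood; two grey sprung liners on its x sides leave 18 mm, flared at 60 to 68 mm height, and press on the ring with 2.5 N each until it is above 60 mm
- pocket_mouth (a point): centre of the pocket's mouth in the top of the knife block, 70 mm above its underside; axes of the block
- pocket_floor: black rubber-topped floor plate of the pocket, 8 mm thick, on a cushion: it gives about 1.5 N per mm, 5 mm at most; origin at its underside. Its top lies 48 to 54 mm below the mouth, and differs from time to time. Press on it, the liners or the block with less than 20 N
- spacer: the steel spacer ring; origin at the centre of its underside, z along its axis; about 25 g; its fine finish bears at most 20 N from each jaw
- spacer_center (a point): centre of the steel spacer ring: 18 mm outside, 10 mm hole, 12 mm high; it stands upright on the pocket floor, pinched between the liners, within about 2 mm of the pocket's middle
- mill_base: fixed lower half of a dark wooden pepper mill, 60 mm across, 34 mm high with a 2 mm steel plate on top and a 7 mm steel spindle upright in its middle, whose end tapers over the last 8 mm; origin at the centre of its underside
- spindle_seat (a point): point on the spindle's axis on the top of the steel plate, where the ring must lie, 36 mm above the mill's underside; the spindle ends 26 mm above this point
- mug: white mug, 84 x 115 x 92 mm, bystander; origin at its underside
- lemon: lemon, 75 x 58 x 59 mm, bystander; origin at its underside
- opener: bottle opener with black handle, 174 x 41 x 20 mm, lying flat, bystander; origin at its underside
Mind the look-alikes: they are no part of the job. Leave any orange look-alike of the tongs alone.

How it is judged:
On the way, in this order (a step that is already met when the one before it is completed fails the run):
1. the ring is drawn clear out of the pocket between the jaws of the tongs (z of spacer_center in the frame of pocket_mouth above 0.01 m and distance between spacer_center and tongs_tip below 0.012 m), for 0.1 s.
2. the ring lies on the mill, round the spindle, and the tongs have let it go (horizontal distance between spacer and spindle_seat below 0.0035 m and z of spacer in the frame of spindle_seat below 0.0025 m and angle between spacer's own z axis and vertical below 0.12 rad and contact force between spacer and tongs below 0.05 N), for 0.2 s.
At the end, for the whole second after the job is handed in: The spacer ring lies flat on the mill's plate round the spindle (axis within 3.5 mm, underside within 2.5 mm, tilt under 0.12 rad); the tongs hang upright by their shoulders in the stand (jaw point within 12 mm of the slot's middle, 53 mm or more below its mouth, tilt under 0.15 rad), all at rest (horizontal distance between spacer and spindle_seat below 0.0035 m and z of spacer in the frame of spindle_seat below 0.0025 m and angle between spacer's own z axis and vertical below 0.12 rad and linear speed of each of spacer, tongs below 0.02 m/s and horizontal distance between tongs_tip and stand_mouth below 0.012 m and z of tongs_tip in the frame of stand_mouth below -0.053 m and angle between tongs_tip's own z axis and vertical below 0.15 rad); the robot touches nothing.
It fails at once if the fingers touch the ring (contact force between the fingers and spacer above 0.3 N).
It fails at once if the ring is squeezed hard: more than 20 N from one leg of the tongs (contact force between any of leg_left, leg_right and spacer above 20 N).
It fails at once if the tongs are forced against the knife block, its liners or the pocket floor with more than 20 N (contact force between tongs and knife_block above 20 N or contact force between tongs and pocket_floor above 20 N).
It fails at once if the mug, the lemon or the opener is moved more than 25 mm (distance of any of mug, lemon, opener from where it was at the start of the episode above 0.025 m).
It also fails if it takes over 51 s, if anything falls off the work surface, if the arm or the gripper's body presses on something with over 40 N, if the wrist force passes 120 N, or if a joint passes its speed limit or range.

ROBOT

A 7-joint arm with a two-finger parallel gripper is mounted at the origin on a cart in front of the work surface, level with it; the furniture and walls round the work are solid. World frame = base frame: x ahead of the robot, y to its left, z up, the work surface at z = 0. Lengths are in m, angles in rad, forces in N, time in s.
With the tool pointing down it reaches from about 0.4 to 0.85 m from the base axis. Payload 10.4 kg.
Tool frame: the origin (TCP) lies at the very end of the fingers, on their centre line; the grasp point (between the pads) lies 19 mm behind it; z points along the fingers, y is the direction in which the jaws open and shut (so a half turn about z gives the same grasp; the last joint's range is limited). The gripper opens to 85 mm and grips with 20 to 120 N. Pads are 22 mm wide; open, the fingers measure 114 mm over their backs; the gripper's body (76 mm by 85 mm) begins 54 mm behind the grasp point. The pads swing forward as they close: fully open they stand 13 mm farther back than shut.
Start: joints at [-1.185, 0.332, -0.065, 1.46, 0.022, 1.35, -0.088], TCP at [0.248, 0.574, 0.231] pointing down, gripper open.
Joint ranges: [-2.6, 2.6], [-0.5, 2.12], [-1.47, 1.34], [0.16, 2.42], [-1.27, 4.41], [0.06, 2.06], [-2.6, 2.6]. Speed limits (rad/s): [2.22, 2.22, 2.79, 2.79, 3.14, 3.14, 3.14].

INTERFACE

Orientations are given as a rotation vector (axis times angle).
In Python, from rig import get_obs, snapshot, robot gives the robot as it stands.
- The arm moves only by the shell command python3 -m inch 'ROWS' [OPENING]. ROWS is JSON, a list of rows, each a list of 4 numbers: the shift along the tool's x, y, z in cm, then the turn about the tool's z in degrees. A call has exactly 10 rows; each row shifts and turns the commanded pose from where the row before left it, along the tool's axes as they then stand; what a row does not reach is not made up. A row lasts 1/10 s, in which the tool goes at most 50 mm and 8.59 degrees, less where a joint would pass 70% of its speed; a pose out of reach is approached as far as the arm can. A call is refused whole if a number of a shift passes 5 or a number of a turn 8.59, either way. A call with a gripper value outside its range is refused whole. OPENING is the finger opening in cm, from 0 to 8.54, set as the call begins (- or left out, the last holds). The fingers move at their own pace and stop on an object; the grip force is fixed at half the most. Time passes only in rows, so rows that do not move let the fingers close, or fill a call up. It gives the time, the measured TCP pose, the force and the opening at its end, in the units of the state.
- get_obs(): the state, without advancing time (a new reading comes with each control period).
- snapshot(name): name is "scene" or "top" or "wrist"; returns a dict with "color" (400x640x3 uint8, blue, green, red), "fovy" (degrees; the focal length in pixels is half the picture's height over the tangent of half this angle, whatever the lens; pixels are square), "cx", "cy" (the principal point, pixels), "rvec" (rotation vector, rad) and "tvec" (3), from world to camera coordinates, as OpenCV has them. Camera axes: x right, y down, z forward; pixel columns grow to the right and rows downward; lengths in m; the calibration is good to about 2 mm. A picture is of the moment at which its call begins. There is no depth.
- robot.hand_in(): hands the job in, once; it reports no verdict.
The state is a dict: "time_s": time; "qpos": joint angles; "qd": joint speeds; "joint_torque": joint torques, N m; "position": TCP position; "tcp_rot": TCP orientation; "ft_force": force on the tool from outside, world axes, zero at the start; "torque": the same for the moment, N m; "finger_gap": finger opening in m.
Only numpy, scipy, OpenCV 4.12 (cv2) and the standard library are available. Lean on these libraries where they do the work, as an engineer would, in place of code of your own. Each camera call takes 0.05 s, during which the arm holds its last target. There are 200 camera calls.

## Working session

There is one attempt and no reset: what is moved stays moved. The work goes in short steps, Python scripts to look and compute and a shell command to move; the robot and the scene stay as the last step left them, time stands still between calls to the robot, and variables do not carry over. Pictures are saved under pics/ and viewed, about 8 in all and at most 12, crops included, and the job is handed in when it is done.

```bash
ls; mkdir -p pics
cat > h.py <<'E'
import numpy as np, cv2, pickle
from rig import get_obs, snapshot, robot
def snap(name, tag):
    s=snapshot(name); pickle.dump(s,open(f'pics/{tag}.pkl','wb')); cv2.imwrite(f'pics/{tag}.png',s['color']); return s
def load(tag): return pickle.load(open(f'pics/{tag}.pkl','rb'))
def K(s):
    f=200/np.tan(np.radians(s['fovy'])/2); return f,s['cx'],s['cy']
def proj(s,P):
    R=cv2.Rodrigues(np.array(s['rvec'],float))[0]; c=np.atleast_2d(P)@R.T+np.array(s['tvec']).ravel()
    f,cx,cy=K(s); return np.c_[f*c[:,0]/c[:,2]+cx, f*c[:,1]/c[:,2]+cy]
def unp(s,u,v,z):
    R=cv2.Rodrigues(np.array(s['rvec'],float))[0]; t=np.array(s['tvec']).ravel(); f,cx,cy=K(s)
    d=R.T@np.array([(u-cx)/f,(v-cy)/f,1]); o=-R.T@t
    return o+d*(z-o[2])/d[2]
E
python3 - <<'E'
from h import *
o=get_obs(); print(o)
a=snap('scene','s0'); b=snap('top','t0')
for s in(a,b): print(s['fovy'],s['cx'],s['cy'],unp(s,320,200,0))
E
```

```text
pics
{'time_s': 0.0, 'qpos': array([-1.18460699,  0.33285558, -0.06470203,  1.46094378,  0.02161582,
        1.34988442, -0.08850961]), 'qd': array([-5.82379108e-05,  6.81953400e-04,  2.20355168e-04, -1.34150245e-04,
        1.83896935e-03,  1.31062693e-04,  1.47597976e-03]), 'joint_torque': array([ 2.00885515e-04, -6.25461459e+01,  4.90930339e-02, -3.91592181e+01,
        1.63652853e-02,  1.02714688e-02, -5.71956195e-05]), 'position': array([0.24829765, 0.57315775, 0.23052493]), 'tcp_rot': array([-6.37595459e-01, -3.07600138e+00,  2.16743150e-03]), 'ft_force': array([-0.65450033, -0.59842712, -0.63256811]), 'torque': array([-0.05307711, -0.00102016,  0.01668376]), 'finger_gap': 0.08536301707605902}
53.822665005437415 317.64357350640165 202.1731913237953 [ 0.6359475  -0.21761275  0.        ]
45.580965916914224 316.8637322607109 195.65660285715322 [ 0.53450801 -0.25482757  0.        ]
```

View pics/s0.png

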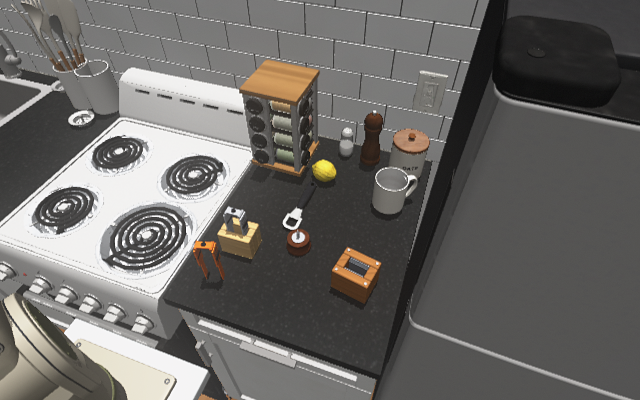

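View pics/t0.png

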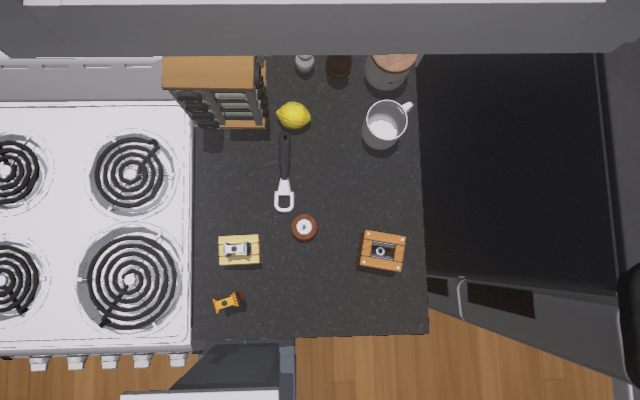

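The top view shows the stand near (239,250), the mill at (304,227), the block at (383,251) and the orange look-alike at (228,302). I'll take an enlarged crop to measure from.

Run:
```python
from h import *
s=load('t0')
for n,u,v,z in (('stand',239,250,.066),('mill',304,227,.036),('block',383,251,.07),('orange',228,302,.1)): print(n,unp(s,u,v,z).round(4))
R=cv2.Rodrigues(np.array(s['rvec'],float))[0];print((-R.T@np.array(s['tvec']).ravel()).round(3)); print(R.round(3))
c=s['color']; A=cv2.resize(c[220:280,205:275],None,fx=6,fy=6,interpolation=3); B=cv2.resize(c[220:280,350:412],None,fx=6,fy=6,interpolation=3)
cv2.imwrite('pics/c1.png',np.hstack([A,B]))
```

```text
stand [ 0.4302 -0.0907  0.066 ]
mill [ 0.4749 -0.2193  0.036 ]
block [ 0.4223 -0.3742  0.07  ]
orange [ 0.3335 -0.0747  0.1   ]
[ 0.41  -0.214  1.011]
[[-0.021 -0.999  0.031]
 [-0.991  0.017 -0.132]
 [ 0.131 -0.034 -0.991]]
```

View pics/c1.png

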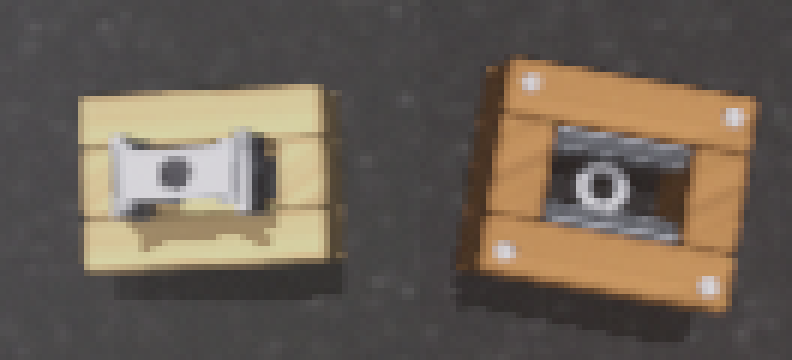

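```bash
cat >> h.py <<'E'
from scipy.spatial.transform import Rotation as Ro
def plan(xyz, yaw=None):
    "yaw: world angle (deg) of the tool y axis, mod 180. prints turn, then shift cm in axes before / after the turn"
    o=get_obs(); R=Ro.from_rotvec(o['tcp_rot']).as_matrix(); d=(np.array(xyz)-o['position'])*100
    y=np.degrees(np.arctan2(R[1,1],R[0,1])); t=0
    if yaw is not None: t=(-(yaw-y)+90)%180-90   # tool z points down
    R2=R@Ro.from_euler('z',t,degrees=True).as_matrix()
    print('TCP',o['position'].round(4),'yyaw',y.round(2),'tilt',np.degrees(np.arccos(-R[2,2])).round(2),'gap',round(o['finger_gap'],4),'F',o['ft_force'].round(2),'t',round(o['time_s'],2),'q7',o['qpos'][6].round(2))
    print('turn',round(t,2),'shift before',(R.T@d).round(2),'after',(R2.T@d).round(2))
E
python3 - <<'E'
from h import *
s=load('t0')
def q(pts,ox,z):
    P=np.array([unp(s,ox+u/6-.5+1/12,220+v/6-.5+1/12,z) for u,v in pts]); return P
def rep(n,P):
    print(n,P.mean(0).round(4), [float((np.linalg.norm(P[i]-P[(i+1)%4])*1000).round(1)) for i in range(4)])
    e=(P[0]-P[1]+P[3]-P[2]); f=(P[0]-P[3]+P[1]-P[2]); a=lambda v:np.degrees(np.arctan2(v[1],v[0])).round(2); print(' top edge dir',a(e),' side dir',a(f))
rep('stand',q([(80,97),(323,86),(330,270),(85,272)],205,.066))
rep('block',q([(512,60),(758,100),(728,310),(482,270)],350-70,.07))
rep('screws',q([(531,82),(734,117),(708,287),(504,251)],350-70,.07))
rep('pocket',q([(555,126),(692,148),(682,243),(545,221)],350-70,.07))
print('ring',q([(603,186)],280,.07-.051+.012))
print('mill spindle?',unp(s,304,227,.05))
print('head hole',q([(176,173)],205,.132))
plan((.43,-.09,.2),90)
E
```

```text
stand [ 0.4308 -0.0901  0.066 ] [79.5, 60.1, 79.5, 56.9]
 top edge dir 90.34  side dir 1.91
block [ 0.4236 -0.3741  0.07  ] [82.6, 69.6, 81.7, 69.5]
 top edge dir 79.64  side dir -10.48
screws [ 0.4238 -0.3738  0.07  ] [68.2, 56.4, 68.0, 56.1]
 top edge dir 78.99  side dir -11.24
pocket [ 0.4236 -0.3736  0.07  ] [45.8, 31.3, 45.6, 31.3]
 top edge dir 79.75  side dir -8.34
ring [[ 0.4237764  -0.37481075  0.031     ]]
mill spindle? [ 0.47401545 -0.21925486  0.05      ]
head hole [[ 0.43191049 -0.0900873   0.132     ]]
TCP [0.2483 0.5732 0.2306] yyaw 66.58 tilt 0.07 gap 0.0859 F [ 0.36 -0.05 -0.7 ] t 0.1 q7 -0.09
turn -23.42 shift before [-43.04 -53.63   3.13] after [-18.17 -66.32   3.13]
```

```bash
python3 -m inch '[[0,0,0,-7.8],[0,0,0,-7.8],[0,0,0,-7.8],[-3,-4,0,0],[-3,-4,0,0],[-3,-4,0,0],[-3,-4,0,0],[-3,-4,0,0],[-3,-4,0,0],[0,-4,0,0]]' 8 && python3 -m inch '[[0,-4,0,0],[0,-4,0,0],[0,-4,0,0],[0,-4,0,0],[0,-4,0,0],[0,-4,0,0],[0,-4,0,0],[0,-4,0,0],[0,-4,0,0],[0,0,0,0]]'; python3 -c "
from h import *
plan((.431,-.09,.2),91); s=snap('wrist','w1'); plan((.431,-.09,.2),91)
print(proj(s,[[.431,-.09,.066],[.4319,-.09,.132]]))"
```

```text
time_s: 1.1
position: [0.4312, 0.2902, 0.2308]
tcp_rot: [0.007, 3.141, -0.001]
ft_force: [0.4, -0.4, -0.3]
finger_gap: 0.0799
time_s: 2.1
position: [0.4276, -0.0716, 0.2313]
tcp_rot: [0.012, 3.141, -0.001]
ft_force: [0.4, 1.2, -0.1]
finger_gap: 0.0802
TCP [ 0.4276 -0.0716  0.2313] yyaw 89.55 tilt 0.03 gap 0.0802 F [ 0.36  1.23 -0.07] t 2.1 q7 1.57
turn -1.45 shift before [-0.36 -1.84  3.13] after [-0.31 -1.85  3.13]
TCP [ 0.4278 -0.0686  0.2312] yyaw 89.71 tilt 0.02 gap 0.0799 F [ 0.27  0.52 -0.48] t 2.15 q7 1.57
turn -1.29 shift before [-0.33 -2.14  3.12] after [-0.28 -2.14  3.12]
[[303.41884397 188.65639822]
 [298.90391342 209.70757365]]
```

View pics/w1.png

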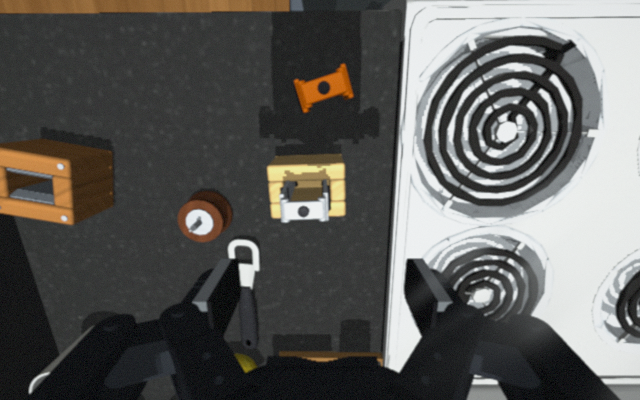

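```bash
python3 -c "
from h import *
s=load('w1'); print(unp(s,304,211,.132), unp(s,202,224,.062), unp(s,307,191.5,.066))"
python3 -m inch '[[-0.3,-1,0,-1.3],[0,-1.1,2,0],[0,0,2,0],[0,0,2,0],[0,0,2,0],[0,0,0,0],[0,0,0,0],[0,0,0,0],[0,0,0,0],[0,0,0,0]]' 8; python3 -c "
from h import *
plan((.431,-.09,.073),91); s=snap('wrist','w2')
print(proj(s,[[.431,-.09,.066],[.4319,-.09,.132]]))"
```

```text
[ 0.43306693 -0.08579277  0.132     ] [ 0.47087157 -0.20167031  0.062     ] [ 0.43407653 -0.08635846  0.066     ]
time_s: 3.15
position: [0.4318, -0.0875, 0.1519]
tcp_rot: [-0.035, 3.14, 0.0]
ft_force: [-0.9, 0.9, -0.1]
finger_gap: 0.0804
TCP [ 0.4318 -0.0875  0.1519] yyaw 91.28 tilt 0.07 gap 0.0804 F [-0.93  0.93 -0.07] t 3.15 q7 1.68
turn 0.28 shift before [ 0.09 -0.25  7.89] after [ 0.09 -0.25  7.89]
[[317.75679364 208.51991794]
 [316.37092524 245.83507923]]
```

View pics/w2.png

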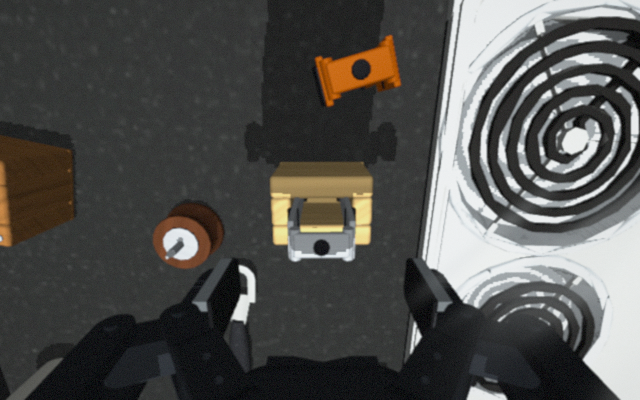

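```bash
python3 -c "
from h import *
s=load('w2'); print(unp(s,321.5,247.5,.132), unp(s,182,243,.036),unp(s,166,253,.062)); print(proj(s,[[.4318,-.0875,.132],[.4318,-.0875,.036]]))
# mill: fit the plate ellipse and spindle in w1,w2"
python3 -m inch '[[0,0,2,0],[0,0,2,0],[0,0,2,0],[0,0,1.9,0],[0,0,0,0],[0,0,0,0],[0,0,0,0],[0,0,0,0],[0,0,0,0],[0,0,0,0]]' 8
```

```text
[ 0.43289364 -0.08700494  0.132     ] [ 0.47713511 -0.21443385  0.036     ] [ 0.47432044 -0.21618332  0.062     ]
[[320.68759293 245.76448857]
 [320.99281905 198.69573109]]
time_s: 4.2
position: [0.4317, -0.0875, 0.0727]
tcp_rot: [-0.035, 3.141, 0.0]
ft_force: [-0.3, -0.7, -0.2]
finger_gap: 0.0801
```

```bash
python3 -m inch '[[0,0,0,0],[0,0,0,0],[0,0,0,0],[0,0,0,0],[0,0,0,0],[0,0,0,0],[0,0,0,0],[0,0,0,0],[0,0,0,0],[0,0,0,0]]' 4.65
```

```text
time_s: 5.2
position: [0.4315, -0.0874, 0.0723]
tcp_rot: [-0.035, 3.141, 0.0]
ft_force: [-0.9, 1.3, 3.8]
finger_gap: 0.047
```

```bash
python3 -m inch '[[0,0,0,0],[0,0,-0.5,0],[0,0,-1,0],[0,0,-2,0],[0,0,-2,0],[0,0,-2,0],[0,0,-2,0],[0,0,-2,0],[0,0,0,0],[0,0,0,0]]'; python3 -c "
from h import *
plan((.4245,-.371,.19),79.5); s=snap('wrist','w3')"
```

```text
time_s: 6.2
position: [0.4314, -0.0877, 0.1874]
tcp_rot: [-0.035, 3.141, 0.0]
ft_force: [-0.4, -0.0, -1.0]
finger_gap: 0.0467
TCP [ 0.4314 -0.0877  0.1874] yyaw 91.26 tilt 0.04 gap 0.0467 F [-0.41 -0.05 -0.98] t 6.2 q7 1.66
turn 11.76 shift before [  1.31 -28.31  -0.26] after [ -4.49 -27.98  -0.26]
```

View pics/w3.png

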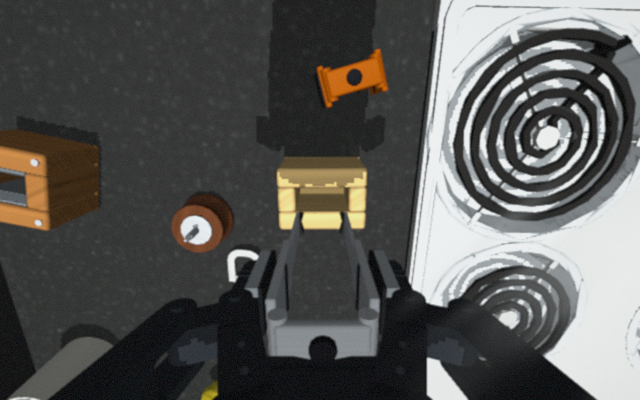

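```bash
python3 -c "
from h import *
s=load('w3'); p=get_obs()['position']; print(p, unp(s,322,347,p[2]+.0597), proj(s,[[*p[:2],p[2]+.0597],[p[0]+.0015,p[1],p[2]+.0597],[p[0],p[1]+.017,p[2]-.068],[p[0],p[1]-.017,p[2]-.068]]))
print(proj(s,[[.4325,-.087,.066],[.4325,-.047,.066]]))
cv2.imwrite('pics/c3.png',cv2.resize(s['color'][150:370,220:420],None,fx=2.7,fy=2.7,interpolation=2))"
```

```text
[ 0.43100533 -0.0876659   0.18683857] [ 0.4310151  -0.08712286  0.24653857] [[320.37071824 346.94765287]
 [320.27811222 350.59060775]
 [344.30634848 217.18626417]
 [297.78888559 216.22799343]]
[[321.87333276 198.27543349]
 [366.41933484 199.21266444]]
```

View pics/c3.png

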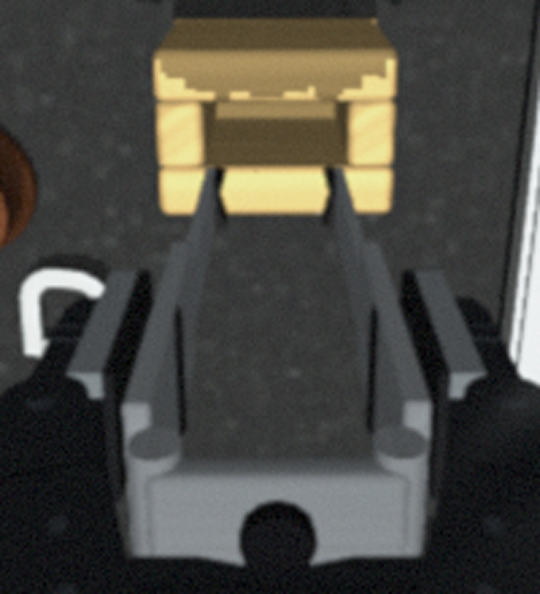

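```bash
python3 -m inch '[[0,0,0,6],[0,0,0,5.8],[-0.6,-3,0,0],[-0.6,-4,0,0],[-0.6,-4,0,0],[-0.6,-4,0,0],[-0.6,-4,0,0],[-0.6,-4,0,0],[-0.6,-3,0,0],[-0.3,-2,0,0]]'; python3 -m inch '[[0,0,0,0],[0,0,0,0],[0,0,0,0],[0,0,0,0],[0,0,0,0],[0,0,0,0],[0,0,0,0],[0,0,0,0],[0,0,0,0],[0,0,0,0]]' ; python3 -c "
from h import *
plan((.4245,-.371,.19),79.5); s=snap('wrist','w4');
cv2.imwrite('pics/c4.png',cv2.resize(s['color'][120:370,200:440],None,fx=2.4,fy=2.4,interpolation=2))"
```

```text
time_s: 7.25
position: [0.4232, -0.3733, 0.1861]
tcp_rot: [-0.291, -3.126, 0.001]
ft_force: [0.3, -0.1, -0.8]
finger_gap: 0.0467
time_s: 8.25
position: [0.4245, -0.3711, 0.1873]
tcp_rot: [0.288, 3.128, 0.0]
ft_force: [0.3, -0.4, -0.0]
finger_gap: 0.0471
TCP [ 0.4245 -0.3711  0.1873] yyaw 79.47 tilt 0.01 gap 0.0471 F [ 0.29 -0.38 -0.04] t 8.25 q7 2.2
turn -0.03 shift before [ 0.    0.01 -0.27] after [ 0.    0.01 -0.27]
```

View pics/c4.png

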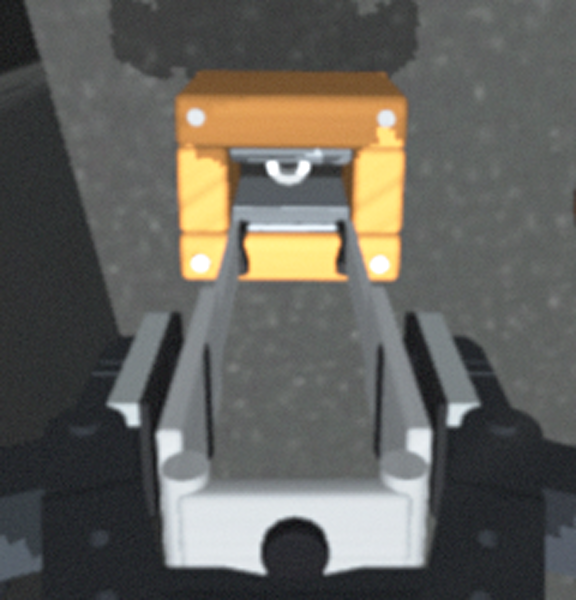

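```bash
python3 -c "
from h import *
s=load('w4'); f=lambda u,v,z:unp(s,200+(u+.5)/2.4-.5,120+(v+.5)/2.4-.5,z)
P=np.array([f(*q,.07) for q in [(196,118),(387,118),(379,264),(200,264)]]); print(P.round(4),P.mean(0))
e=P[1]-P[0]+P[2]-P[3]; print(np.degrees(np.arctan2(e[1],e[0])), [np.linalg.norm(P[i]-P[(i+1)%4]) for i in range(4)])
p=get_obs()['position']; print(f(295,549,p[2]+.0597))
print('ring top', f(289,166,.07-.051+.012))
o=get_obs(); R=Ro.from_rotvec(o['tcp_rot']).as_matrix(); print('block in tool', R.T@(P.mean(0)-o['position'])*100)
"
```

```text
[[ 0.3922 -0.3995  0.07  ]
 [ 0.4047 -0.3324  0.07  ]
 [ 0.4597 -0.3435  0.07  ]
 [ 0.4473 -0.4104  0.07  ]] [ 0.42597328 -0.37145798  0.07      ]
79.46576631537023 [np.float64(0.06817343486852458), np.float64(0.05611824266153365), np.float64(0.06801276089443495), np.float64(0.056105676330097866)]
[ 0.42431325 -0.37002112  0.24695241]
ring top [ 0.42562532 -0.37213095  0.031     ]
block in tool [-0.15135446 -0.01185222 11.7252363 ]
```

```bash
python3 -m inch '[[-0.1,-0.06,0,0],[0,0,1,0],[0,0,1,0],[0,0,1,0],[0,0,1,0],[0,0,0.4,0],[0,0,0,0],[0,0,0,0],[0,0,0,0],[0,0,0,0]]'; python3 -c "
from h import *
plan((.4255,-.3715,.143),79.5); s=snap('wrist','w5');
cv2.imwrite('pics/c5.png',cv2.resize(s['color'][150:280,240:400],None,fx=4.5,fy=4.5,interpolation=2))
p=get_obs()['position']; print(p); yx=np.radians(79.47); y=np.array([np.cos(yx),np.sin(yx),0]);x=np.array([y[1],-y[0],0])
for h in (0,.0025):
  for a in(-1,1):
    for b in (-1,1): print(h,a,b,((proj(s,p+a*.02*y+b*.007*x+[0,0,-.0683+h])[0]-[240,150])*4.5).round(0))
"
```

```text
time_s: 9.3
position: [0.4256, -0.372, 0.1437]
tcp_rot: [0.288, 3.128, -0.0]
ft_force: [-0.3, -0.5, -0.2]
finger_gap: 0.0467
TCP [ 0.4256 -0.372   0.1437] yyaw 79.48 tilt 0.04 gap 0.0467 F [-0.33 -0.46 -0.17] t 9.3 q7 2.23
turn -0.02 shift before [0.02 0.04 0.07] after [0.02 0.04 0.07]
[ 0.42559371 -0.37191281  0.1435865 ]
0 -1 -1 [239. 263.]
0 -1 1 [242. 344.]
0 1 -1 [488. 263.]
0 1 1 [486. 344.]
0.0025 -1 -1 [238. 267.]
0.0025 -1 1 [240. 349.]
0.0025 1 -1 [489. 267.]
0.0025 1 1 [487. 349.]
```

View pics/c5.png

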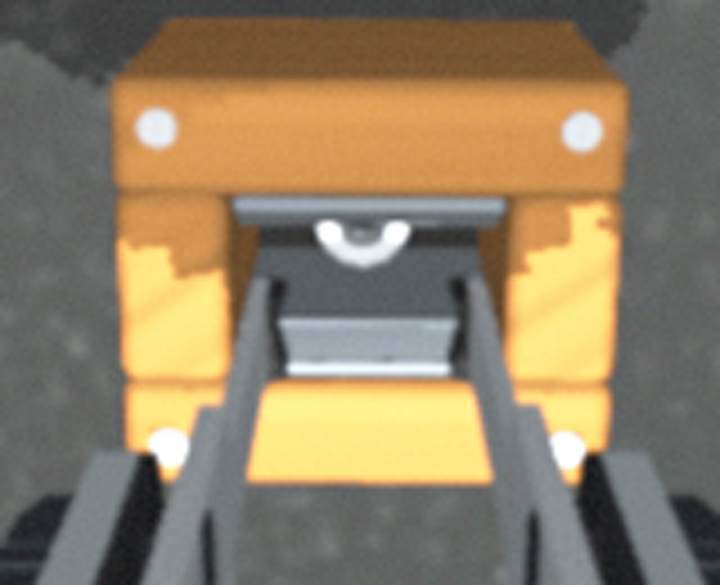

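```bash
python3 -c "
from h import *
s=load('w5'); o=get_obs();R=Ro.from_rotvec(o['tcp_rot']).as_matrix()
g=lambda u,v,z: ((unp(s,240+u/4.5-.4,150+v/4.5-.4,z)-o['position'])@R*1000).round(2)
print('screws',np.mean([g(157,129,.07),g(582,131,.07),g(566,448,.07),g(168,446,.07)],0))
print('mouth far',g(368,194,.07),'near',g(368,381,.07))
print('block far',g(368,82,.07),'near',g(368,483,.07))
print('tip far',g(262,277,.0753),g(472,277,.0753))
print('ring front bottom outer', g(363,266,.07-.051+.012), 'left/right',g(315,232,.031),g(411,232,.031))
cv2.imwrite('pics/c6.png',cv2.resize(s['color'][200:250,285:355],None,fx=11,fy=11,interpolation=2))
"
```

```text
screws [5.2500e-02 4.6250e-01 7.3585e+01]
mouth far [17.31  0.42 73.58] near [-15.51   0.41  73.6 ]
block far [35.67  0.43 73.56] near [-34.68   0.4   73.61]
tip far [  4.9  -16.67  68.28] [ 4.89 17.19 68.28]
ring front bottom outer [ -7.9   -0.59 112.59] left/right [ -0.98  -9.86 112.59] [ -0.98   8.69 112.59]
```

View pics/c6.png

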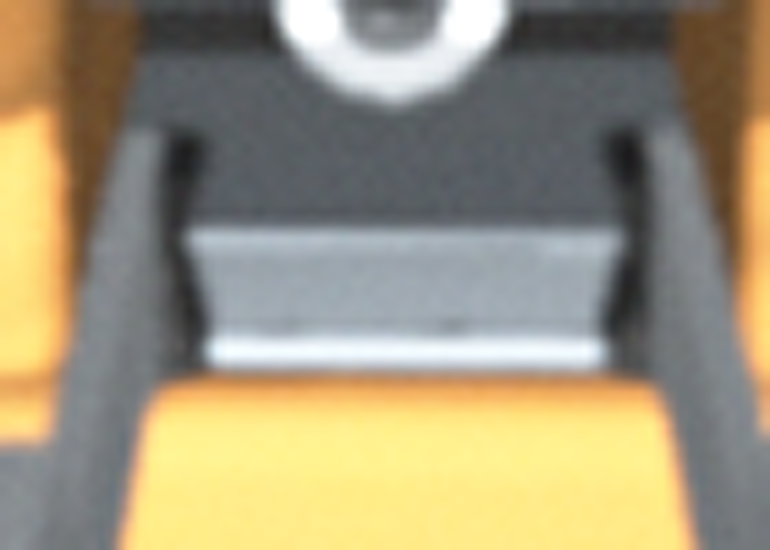

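```bash
python3 -m inch '[[0.2,0.02,0,0],[0,0,0,0],[0,0,0.3,0],[0,0,0.3,0],[0,0,0.3,0],[0,0,0.3,0],[0,0,0.3,0],[0,0,0.3,0],[0,0,0,0],[0,0,0,0]]'; python3 -c "
from h import *
plan((.4255,-.3715,.143),79.5); s=snap('wrist','w6');
cv2.imwrite('pics/c7.png',cv2.resize(s['color'][150:280,240:400],None,fx=4.5,fy=4.5,interpolation=2))"
```

```text
time_s: 10.35
position: [0.4234, -0.3713, 0.1252]
tcp_rot: [-0.288, -3.128, -0.0]
ft_force: [-0.5, 0.1, -1.0]
finger_gap: 0.0466
TCP [ 0.4234 -0.3713  0.1252] yyaw 79.48 tilt 0.01 gap 0.0466 F [-0.53  0.13 -0.98] t 10.35 q7 2.24
turn -0.02 shift before [-0.21  0.02 -1.78] after [-0.21  0.02 -1.78]
```

View pics/c7.png

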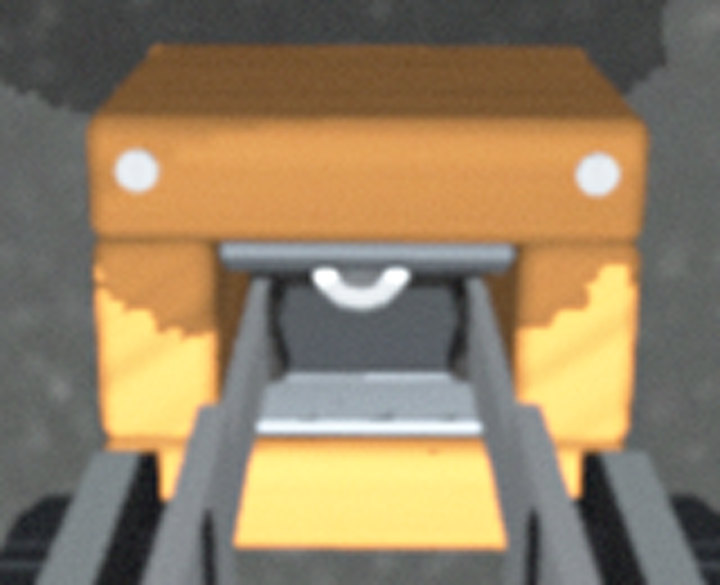

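```bash
python3 -m inch '[[0,0,0.4,0],[0,0,0.4,0],[0,0,0.4,0],[0,0,0.4,0],[0,0,0.3,0],[0,0,0.3,0],[0,0,0.2,0],[0,0,0.2,0],[0,0,0.2,0],[0,0,0,0]]'; python3 -c "
from h import *
for i in range(3): plan((.4255,-.3715,.143),79.5)"
```

```text
time_s: 11.4
position: [0.4234, -0.3712, 0.097]
tcp_rot: [-0.288, -3.128, -0.0]
ft_force: [-0.5, 0.5, -1.2]
finger_gap: 0.0471
TCP [ 0.4234 -0.3712  0.097 ] yyaw 79.48 tilt 0.02 gap 0.0471 F [-0.5   0.48 -1.16] t 11.4 q7 2.26
turn -0.02 shift before [-0.21  0.01 -4.6 ] after [-0.21  0.01 -4.6 ]
TCP [ 0.4234 -0.3712  0.097 ] yyaw 79.48 tilt 0.02 gap 0.0471 F [-0.5   0.48 -1.16] t 11.4 q7 2.26
turn -0.02 shift before [-0.21  0.01 -4.6 ] after [-0.21  0.01 -4.6 ]
TCP [ 0.4234 -0.3712  0.097 ] yyaw 79.48 tilt 0.02 gap 0.0471 F [-0.5   0.48 -1.16] t 11.4 q7 2.26
turn -0.02 shift before [-0.21  0.01 -4.6 ] after [-0.21  0.01 -4.6 ]
```

```bash
Z='[0,0,0,0]'; python3 -m inch '[[0,0,0.2,0],[0,0,0.2,0],[0,0,0.2,0],[0,0,0,0],[0,0,0.1,0],[0,0,0,0],[0,0,0,0],[0,0,0,0],[0,0,0,0],[0,0,0,0]]'; python3 -m inch '[[0,0,0.1,0],[0,0,0,0],[0,0,0.1,0],[0,0,0,0],[0,0,0,0],[0,0,0,0],[0,0,0,0],[0,0,0,0],[0,0,0,0],[0,0,0,0]]'
```

```text
time_s: 12.4
position: [0.4235, -0.3713, 0.0903]
tcp_rot: [0.288, 3.128, 0.0]
ft_force: [-0.3, -0.9, -0.2]
finger_gap: 0.047
time_s: 13.4
position: [0.4235, -0.3713, 0.0883]
tcp_rot: [0.288, 3.128, 0.0]
ft_force: [-0.3, -0.2, -1.1]
finger_gap: 0.0466
```

```bash
python3 -m inch '[[0,0,0.1,0],[0,0,0,0],[0,0,0.1,0],[0,0,0,0],[0,0,0,0],[0,0,0,0],[0,0,0,0],[0,0,0,0],[0,0,0,0],[0,0,0,0]]'; python3 -m inch '[[0,0,0.1,0],[0,0,0,0],[0,0,0.05,0],[0,0,0,0],[0,0,0,0],[0,0,0,0],[0,0,0,0],[0,0,0,0],[0,0,0,0],[0,0,0,0]]'
```

```text
time_s: 14.4
position: [0.4235, -0.3712, 0.0863]
tcp_rot: [0.288, 3.128, 0.0]
ft_force: [0.5, 0.5, -0.1]
finger_gap: 0.0465
time_s: 15.4
position: [0.4235, -0.3713, 0.0848]
tcp_rot: [0.288, 3.128, 0.0]
ft_force: [-0.7, -0.9, 0.8]
finger_gap: 0.0469
```

```bash
python3 -m inch '[[0,0,0,0],[0,0,0,0],[0,0,0,0],[0,0,0,0],[0,0,0,0],[0,0,0,0],[0,0,0,0],[0,0,0,0],[0,0,0,0],[0,0,0,0]]' 4.4; python3 -m inch '[[0,0,0,0],[0,0,0,0],[0,0,0,0],[0,0,0,0],[0,0,0,0],[0,0,0,0],[0,0,0,0],[0,0,0,0],[0,0,0,0],[0,0,0,0]]' 4
```

```text
time_s: 16.4
position: [0.4235, -0.3713, 0.0848]
tcp_rot: [0.288, 3.128, 0.0]
ft_force: [0.0, 0.3, 1.1]
finger_gap: 0.0445
time_s: 17.4
position: [0.4235, -0.3714, 0.0848]
tcp_rot: [0.288, 3.128, -0.0]
ft_force: [-0.8, -2.0, 3.1]
finger_gap: 0.0416
```

```bash
python3 -m inch '[[0,0,0,0],[0,0,0,0],[0,0,0,0],[0,0,0,0],[0,0,0,0],[0,0,0,0],[0,0,0,0],[0,0,0,0],[0,0,0,0],[0,0,0,0]]' 3.7; python3 -c "
from h import *
s=snap('wrist','w7'); c=s['color']; o=get_obs()
print(o['position'],o['finger_gap'],o['ft_force'])
print(c[185:235:2,304:336:2].mean(2).astype(int))"
```

```text
time_s: 18.4
position: [0.4235, -0.3713, 0.0848]
tcp_rot: [0.288, 3.128, 0.0]
ft_force: [-0.5, -2.7, 3.8]
finger_gap: 0.042
[ 0.42349692 -0.37125995  0.08477163] 0.0417705837396866 [-0.08584645 -1.22658274  3.8300418 ]
[[ 89  89  89  88  87  84  87  87  86  88  86  88  88  84  86  89]
 [ 88  90  88  90  88  87  89  89  88  90  89  88  84  89  90  86]
 [ 83  86  86  86  86  85  84  88  84  83  82  83  84  83  85  82]
 [ 98  97  96 100 102 103 102 100  99  96 100 100 102 102  99 100]
 [131 129 131 135 134 129 130 131 133 131 131 132 132 132 129 129]
 [145 147 139 144 145 144 144 140 142 146 144 143 142 142 144 141]
 [157 155 156 156 156 157 157 157 158 154 154 156 153 153 158 151]
 [161 159 160 160 158 160 162 159 160 158 161 157 161 158 160 160]
 [163 162 162 162 161 162 160 163 159 160 161 162 160 160 162 159]
 [164 161 162 160 159 159 160 160 161 160 162 161 159 162 159 158]
 [157 158 155 157 158 156 156 158 157 156 157 153 154 156 155 159]
 [156 154 152 153 155 154 152 152 156 152 152 156 155 155 152 152]
 [153 152 154 157 155 156 154 155 153 154 152 155 155 156 153 153]
 [158 155 155 156 153 153 155 156 154 153 156 155 154 155 154 153]
 [155 155 155 155 155 152 151 156 153 152 155 153 155 155 154 152]
 [154 155 154 152 152 152 153 151 153 152 149 155 152 153 152 152]
 [152 154 153 151 151 153 152 151 150 152 149 150 153 151 151 151]
 [151 153 151 150 152 152 151 150 150 149 151 148 151 148 149 150]
 [152 153 153 154 151 151 151 148 150 148 150 153 151 151 152 149]
 [137 135 136 135 136 136 138 137 140 135 137 139 140 139 141 141]
 [121 119 116 115 109 108 108 106 111 105 105 105 107 115 115 109]
 [168 165 169 166 166 164 164 163 165 164 164 162 162 162 162 158]
 [171 170 171 173 173 169 173 171 168 171 172 170 169 173 173 171]
 [109 110 109 110 121 123 123 112 111 111 114 124 124 120 113 116]
 [126  98  69 102 205 231 233 214 190 193 218 234 231 212 110  70]]
```

```bash
python3 -m inch '[[0,0,-0.2,0],[0,0,-0.3,0],[0,0,-0.3,0],[0,0,-0.3,0],[0,0,-0.3,0],[0,0,-0.3,0],[0,0,-0.3,0],[0,0,-0.3,0],[0,0,-0.3,0],[0,0,-0.4,0]]'; python3 -m inch '[[0,0,-0.4,0],[0,0,-0.4,0],[0,0,-0.4,0],[0,0,-0.4,0],[0,0,-0.5,0],[0,0,-0.5,0],[0,0,-0.8,0],[0,0,-0.8,0],[0,0,-0.8,0],[0,0,0,0]]'; python3 -m inch '[[0,0,-0.5,0],[0,0,-0.5,0],[0,0,0,0],[0,0,0,0],[0,0,0,0],[0,0,0,0],[0,0,0,0],[0,0,0,0],[0,0,0,0],[0,0,0,0]]';  python3 -c "
from h import *
s=snap('wrist','w8'); plan((.4745,-.2155,.17)); w=snap('scene','s8')
f=lambda P: proj(s,P)
o=get_obs();p=o['position']; print(proj(s,[*p[:2],p[2]-.062]),proj(w,[*p[:2],p[2]-.062]),'mill px',proj(s,[[.4745,-.2155,.036],[.4745,-.2155,.062]]))
A=cv2.resize(s['color'][160:280,250:390],None,fx=4,fy=4,interpolation=2)
u,v=proj(s,[.4745,-.2155,.045])[0].round().astype(int); print(u,v)
cv2.imwrite('pics/c8.png',A)"
```

```text
time_s: 19.45
position: [0.4234, -0.3713, 0.115]
tcp_rot: [-0.288, -3.128, -0.0]
ft_force: [1.2, 0.2, -3.4]
finger_gap: 0.0415
time_s: 20.45
position: [0.424, -0.3717, 0.1661]
tcp_rot: [0.288, 3.126, -0.001]
ft_force: [0.3, -1.0, -1.3]
finger_gap: 0.0418
time_s: 21.45
position: [0.4235, -0.3713, 0.1747]
tcp_rot: [-0.288, -3.128, -0.0]
ft_force: [-0.4, 0.2, 0.1]
finger_gap: 0.0415
TCP [ 0.4235 -0.3713  0.1747] yyaw 79.48 tilt 0.01 gap 0.0413 F [ 0.5   0.19 -0.64] t 21.5 q7 2.2
turn 0 shift before [-2.17 16.25  0.47] after [-2.17 16.25  0.47]
[[320.69210988 220.59555872]] [[356.82121558 255.26800553]] mill px [[488.17497585 213.79723466]
 [503.32254035 223.42941173]]
493 217
```

View pics/c8.png

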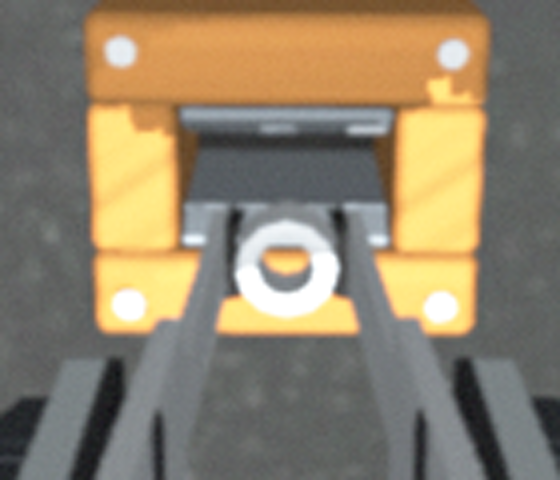

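The crop shows the ring held between the jaws, with its top centre near full-image pixel (322,227). That was my last picture view, so I'll find the mill numerically from here.

```bash
python3 -m inch '[[0,0,-2,0],[0,0,-2,0],[-0.4,2,-1.6,0],[-0.4,2,0,0],[-0.4,2,0,0],[-0.5,2,0,0],[-0.5,2.2,0,0],[0,0,0,0],[0,0,0,0],[0,0,0,0]]'; python3 -c "
from h import *
s=load('w8'); c=s['color']; o=get_obs()
g=c.min(2); m=(g>185).astype(np.uint8); m[:, :300]=0; m[:,345:]=0; m[:205]=0; m[250:]=0
n,l,st,ce=cv2.connectedComponentsWithStats(m); print('ring',[(st[i].tolist(),ce[i].round(2).tolist()) for i in range(1,n) if st[i][4]>20])
s=snap('wrist','w9'); plan((.4745,-.2155,.17)); c=s['color']
u,v=proj(s,[.4745,-.2155,.036])[0]; print(u,v,proj(s,[.4745,-.2155,.062]))
u,v=int(u),int(v); g=c.min(2); print(g[v-26:v+27:2,u-34:u+35:2])
"
```

```text
time_s: 22.55
position: [0.4632, -0.2759, 0.2309]
tcp_rot: [0.29, 3.128, -0.0]
ft_force: [-0.0, 0.6, -1.2]
finger_gap: 0.0417
ring [([309, 215, 26, 25, 346], [321.22, 227.32])]
TCP [ 0.4632 -0.276   0.2308] yyaw 79.39 tilt 0.01 gap 0.0416 F [ 0.66 -0.59 -1.25] t 22.6 q7 1.94
turn 0 shift before [0.01 6.16 6.08] after [0.01 6.16 6.08]
375.7504246334878 179.06519255660223 [[379.94283816 184.5912766 ]]
[[ 61  58  54  56  57  55  55  54  52  44  28  34  28  29  24  19  22  25
   28  28  36  54  53  56  55  54  52  53  54  53  60  61  61  58  55]
 [ 59  56  57  49  54  52  54  51  42  32  18  18  18  27  18  24  25  18
   28  27  24  28  44  52  55  54  56  59  59  60  59  67  60  52  52]
 [ 55  57  57  55  56  53  48  34  24  19  26  19  21  18  22  24  17  11
   21  15  17  24  27  36  51  54  52  53  57  61  65  66  59  57  53]
 [ 57  53  54  55  53  50  32  29  18  18  22  20  18  14  24  32  38  38
   33  37  32  18  18  17  42  56  59  58  55  54  56  57  59  61  56]
 [ 53  56  58  53  53  47  22  22  26  15  26  20  29  42  51  50  48  47
   48  46  54  47  41  30  28  48  55  55  
[... 2518 characters left out ...]
  53  54  52  53  56  52  48  45  49  63  69  83
   72  54  51  49  49  49  49  51  65  56  41  40  30  32  39  53  69]
 [ 52  59  53  51  56  55  53  55  59  52  50  48  47  44  49  47  49  52
   47  55  51  45  45  51  56  56  60  45  31  45 107 165 218 223 227]
 [ 58  57  60  56  57  53  60  59  57  55  55  47  43  47  48  42  49  48
   56  55  51  45  50  54  54  55  51  38  83 194 235 239 239 239 239]
 [ 54  59  57  51  55  53  53  56  56  54  55  60  59  53  46  48  51  53
   56  53  54  55  53  55  58  52  36  85 209 239 239 241 239 237 235]
 [ 57  61  58  55  55  53  56  56  61  59  54  55  57  61  52  48  54  55
   56  59  55  53  59  54  54  52  50 189 238 239 237 206 159 137 107]]
```

```bash
cat > m.py <<'E'
from h import *
def ell(c,box,th):
    u0,u1,v0,v1=box; m=(c[v0:v1,u0:u1].min(2)>th).astype(np.uint8)
    cs,_=cv2.findContours(m,cv2.RETR_EXTERNAL,cv2.CHAIN_APPROX_NONE); k=max(cs,key=cv2.contourArea); k=cv2.convexHull(k)
    e=cv2.fitEllipse(k); return np.array(e[0])+[u0,v0],np.round(e[1],1)
def tool(s,uv,z,p,R): return ((unp(s,*uv,z)-p)@R*1000).round(2)
E
python3 - <<'E'
from m import *
o=get_obs(); R=Ro.from_rotvec(o['tcp_rot']).as_matrix(); p=o['position']
s9=load('w9'); s8=load('w8'); p8=np.array([.4235,-.3713,.1747])
e,ax=ell(s9['color'],(345,410,155,205),140); print('plate',e,ax,unp(s9,*e,.036),unp(s9,*e,.038))
M=tool(s9,e,.036,p,R); print('mill tool',M)
print('proj spindle at that', proj(s9,[*unp(s9,*e,.036)[:2],.062]))
c=s9['color'].min(2)[160:200,362:392]; print(c[::1,::2])
e,ax=ell(s8['color'],(300,345,205,250),170); print('ring',e,ax)
for dz in(-.002,0,.002): print(dz,tool(s8,e,p8[2]-.0555+dz,p8,Ro.from_rotvec([.288,3.128,0]).as_matrix()))
e2,ax=ell(s9['color'],(300,345,205,250),170); print('ring in w9',e2,ax, tool(s9,e2,p[2]-.0555,p,R))
E
```

```text
plate [375.16053772 182.29331398] [27.4 28.7] [ 0.47807168 -0.21664378  0.036     ] [ 0.47753866 -0.21690815  0.038     ]
mill tool [ -3.66  61.12 194.83]
proj spindle at that [[379.29265408 188.0497011 ]]
[[ 20  19  15  34  38  49  42  45  46  45  40  32  24  17  47]
 [ 18  26  35  50  50  49  47  49  51  49  51  46  42  15  36]
 [ 19  44  45  52  50  50  51  47  49  52  48  48  43  29  24]
 [ 28  49  48  55  47  49  51  48  46  50  52  52  50  46  31]
 [ 38  53  57  55  50  53  44  44  47  50  49  49  50  46  37]
 [ 46  50  51  50  52  48  46  48  51  50  52  49  48  53  49]
 [ 56  54  53  53  48  54  46  46  49  47  50  47  47  47  46]
 [ 50  51  55  48  53  46  47  45  46  44  51  48  52  52  50]
 [ 54  55  51  49  45  67 111 112  93  65  51  54  53  47  47]
 [ 49  57  54  53  90 145 212 212 180 142  92  50  51  49  45]
 [ 55  51  52 102 180 224 235 235 231 225 171  69  44  45  50]
 [ 52  53  69 186 231 236 239 239 239 239 229 140  53  44  44]
 [ 55  52 132 230 239 239 238 238 240 238 237 215 107  48  50]
 [ 51  82 203 239 238 237 239 239 239 238 238 238 166  46  50]
 [ 56 147 23
[... 1117 characters left out ...]
 45]
 [ 46 116 228 239 239 237 238 238 239 239 238 203  77  47  48]
 [ 53  72 167 235 238 236 239 238 240 239 225 128  48  50  43]
 [ 54  52  95 199 236 237 239 240 236 226 161  67  50  45  47]
 [ 51  48  51 117 198 222 233 234 197 147  87  46  50  47  47]
 [ 54  50  50  61 116 139 166 163 117  71  51  48  46  49  47]
 [ 52  50  52  44  60  64  79  78  59  53  52  51  51  48  46]
 [ 52  46  51  46  44  42  51  51  52  52  48  51  50  50  54]
 [ 49  47  50  48  48  45  54  57  53  53  49  51  50  49  55]]
ring [321.31357384 227.02369499] [24.3 25.5]
-0.002 [-3.07  0.47 57.5 ]
0 [-2.28  0.48 55.5 ]
0.002 [-1.48  0.48 53.5 ]
ring in w9 [321.10780144 228.43272781] [18.  24.2] [-3.38  0.37 55.5 ]
```

```bash
python3 -m inch '[[-0.1,0,2,0],[0,0,2,0],[0,0,2,0],[0,0,2,0],[0,0,2,0],[0,0,2,0],[0,0,0,0],[0,0,0,0],[0,0,0,0],[0,0,0,0]]'
python3 - <<'E'
from m import *
s=snap('wrist','w10'); o=get_obs(); R=Ro.from_rotvec(o['tcp_rot']).as_matrix(); p=o['position']; print(p,o['ft_force'])
u,v=proj(s,[.4765,-.2165,.036])[0].astype(int); print(u,v)
g=s['color'].min(2)
for th in (120,160): 
  e,ax=ell(s['color'],(u-32,u+32,v-30,v+34),th); print('plate',e,ax,tool(s,e,.036,p,R), 'tip proj',proj(s,[*unp(s,*e,.036)[:2],.062]))
r,ax=ell(s['color'],(300,345,205,250),170); print('ring',r,ax,tool(s,r,p[2]-.0555,p,R))
print(g[v-18:v+24,u-16:u+20:2])
E
```

```text
time_s: 23.6
position: [0.4653, -0.2756, 0.1118]
tcp_rot: [0.288, 3.127, -0.0]
ft_force: [0.2, -0.2, -1.4]
finger_gap: 0.0419
[ 0.46518404 -0.27544955  0.11166226] [-0.29846944  0.85810067 -1.06087547]
400 214
plate [400.34098053 215.95527458] [40.3 44.5] [-1.58 59.99 75.67] tip proj [[409.78435088 228.99621369]]
plate [400.31435776 215.96532822] [39.5 43.7] [-1.58 59.97 75.67] tip proj [[409.75442159 229.00732024]]
ring [321.38225365 226.95462036] [23.2 24.9] [-2.45  0.36 55.5 ]
[[ 47  65  75  77  68  72  97 160 207 198 170 140  99  81  72  76  69  73]
 [ 49  69  76  69  70 135 215 252 255 255 255 246 219 160  78  77  77  72]
 [ 60  73  77  91 176 241 255 255 255 255 255 255 255 252 135  70  75  75]
 [ 74  79  77 196 255 255 255 255 255 255 255 255 255 255 241  99  71  72]
 [ 79  78 133 254 255 255 255 255 255 255 255 255 255 255 255 206  88  73]
 [ 82  82 231 255 255 255 255 255 255 255 255 255 255 255 255 255 172  71]
 [ 79 145 255 255 255 255 255 255 255 255 255 255 255 255 255 255 253 105]
 [ 97 235 255 255 255 255 255 255 255 255 255 255 255 255 255 255 255 167]
 [167 255 255 2
[... 1835 characters left out ...]
188 247 254 255 233  89]
 [255 255 255 255 255 255 255 255 255 255 244 194 237 255 255 255 139  74]
 [220 255 255 255 255 255 255 255 255 255 255 255 251 255 255 220  81  72]
 [120 245 255 255 255 255 255 255 255 255 255 255 255 255 252 128  71  73]
 [ 73 152 255 255 255 255 255 255 255 255 255 255 255 255 169  74  67  73]
 [ 72  83 180 255 255 255 255 255 255 255 255 255 255 214  91  70  69  69]
 [ 73  68  92 216 255 255 255 255 255 255 255 252 205 117  71  74  70  70]
 [ 70  70  71 113 222 240 248 255 255 255 235 159  99  75  68  75  69  72]
 [ 67  70  71  68 102 122 147 191 220 177 117  88  70  70  72  71  72  75]
 [ 72  71  70  67  64  69  78  93 105  91  76  72  70  74  70  71  71  73]]
```

```bash
python3 -m inch '[[0,0,-1.6,0],[0,0,-1.6,0],[0.1,1,0,0],[0,1,0,0],[0,1,0,0],[0,1,0,0],[0,1,0,0],[0,0.96,0,0],[0,0,0,0],[0,0,0,0]]'
python3 - <<'E'
from m import *
s=snap('wrist','w11'); o=get_obs(); R=Ro.from_rotvec(o['tcp_rot']).as_matrix(); p=o['position']; plan(p)
print(proj(s,p+R@[-.00145,.0003,p[2]-.036]))
g=s['color'].min(2); print(g[190:246:2,292:352:2])
E
```

```text
time_s: 24.65
position: [0.4747, -0.2163, 0.1428]
tcp_rot: [0.287, 3.128, -0.0]
ft_force: [-0.6, -0.7, -1.3]
finger_gap: 0.0418
TCP [ 0.4745 -0.2167  0.1428] yyaw 79.46 tilt 0.01 gap 0.0416 F [ 0.39 -0.18 -0.42] t 24.7 q7 1.85
turn 0 shift before [0. 0. 0.] after [0. 0. 0.]
[[320.72248439 203.69879517]]
[[ 29  24  30  18  27  30  36  30  20  38  84 126 139 143 148 145 146 147
  136 101  38  32  29  27  36  32  33  45  39  30]
 [ 29  28  30  29  25  28  36  27  41 116 140 147 146 148 150 169 167 149
  151 148 126  67  31  28  48  49  48  50  48  30]
 [ 31  38  27  30  28  31  32  42 111 143 142 173 223 226 229 239 236 151
  143 146 146 136  77  42  52  52  45  49  43  33]
 [ 32  41  34  39  35  33  34 116 143 145 154 226 238 237 238 240 233 151
  144 142 143 142 125  54  53  51  48  50  50  42]
 [ 38  50  47  47  44  45  64 138 146 144 143 213 235 235 193 190 167 143
  150 144 143 160 221 139  48  47  48  43  47  46]
 [ 43  47  48  43  52  48  99 142 140 143 143 143 166 228 151 144 142 144
  147 146 143 158 237 227  78  47  50  49  43  45]
 [ 44  50  45  46  50  57 129 145 142 201 193
[... 2005 characters left out ...]
238 231 226 223 232 239
  234 186  83  47  52  66  65  65  78  73  54  46]
 [ 55  62  72  77  72  68  74  68  62  57  65 154 220 232 238 236 231 226
  179  76  56  60  59  67  68  69  76  73  64  64]
 [ 69  70  75  78  73  69  73  59  57  54  56  61  87 132 165 169 130  98
   66  51  60  61  53  67  66  69  72  78  68  68]
 [ 83  85  75  78  68  72  67  56  53  53  52  54  56  58  64  65  60  55
   54  50  57  61  56  60  68  70  70  80  78  76]
 [ 81  77  77  72  71  72  67  57  51  55  51  51  56  57  56  58  53  53
   55  57  57  59  53  55  73  69  70  81  73  78]
 [ 80  76  76  72  72  70  58  55  58  56  57  52  55  58  57  56  53  56
   57  52  52  48  54  54  64  66  69  70  75  74]]
```

```bash
python3 -m inch '[[0,0,0.4,0],[0,0,0.4,0],[0,0,0.3,0],[0,0,0.2,0],[0,0,0.2,0],[0,0,0.2,0],[0,0,0.2,0],[0,0,0.2,0],[0,0,0,0],[0,0,0,0]]'
```

```text
time_s: 25.7
position: [0.4746, -0.2164, 0.1218]
tcp_rot: [-0.288, -3.128, -0.0]
ft_force: [-0.0, -0.2, -1.3]
finger_gap: 0.0418
```

```bash
python3 -m inch '[[0,0,0.3,0],[0,0,0.3,0],[0,0,0.3,0],[0,0,0.2,0],[0,0,0.2,0],[0,0,0.2,0],[0,0,0.1,0],[0,0,0,0],[0,0,0,0],[0,0,0,0]]';python3 -m inch '[[0,0,0.1,0],[0,0,0,0],[0,0,0.05,0],[0,0,0,0],[0,0,0.05,0],[0,0,0,0],[0,0,0,0],[0,0,0,0],[0,0,0,0],[0,0,0,0]]'
```

```text
time_s: 26.7
position: [0.4747, -0.2164, 0.1059]
tcp_rot: [0.288, 3.128, 0.0]
ft_force: [-0.4, -0.3, -1.1]
finger_gap: 0.042
time_s: 27.7
position: [0.4755, -0.2166, 0.1048]
tcp_rot: [0.288, 3.126, 0.0]
ft_force: [-1.1, 0.1, 9.7]
finger_gap: 0.0417
```

```bash
python3 -m inch '[[0,0,-0.05,0],[0,0,0,0],[0,0,0,0],[0,0,0,0],[0,0,0,0],[0,0,0,0],[0,0,0,0],[0,0,0,0],[0,0,0,0],[0,0,0,0]]' 4.4;python3 -m inch '[[0,0,0,0],[0,0,0,0],[0,0,0,0],[0,0,0,0],[0,0,0,0],[0,0,0,0],[0,0,0,0],[0,0,0,0],[0,0,0,0],[0,0,0,0]]' 4.65; python3 -c "
from m import *
s=snap('wrist','w12'); o=get_obs();p=o['position'];plan(p)
g=s['color'].min(2); print(g[200:256:2,292:352:2])"
```

```text
time_s: 28.7
position: [0.4748, -0.2165, 0.1044]
tcp_rot: [0.288, 3.128, -0.0]
ft_force: [0.7, -1.1, 4.8]
finger_gap: 0.0438
time_s: 29.7
position: [0.4746, -0.2164, 0.1043]
tcp_rot: [-0.288, -3.128, -0.0]
ft_force: [-1.1, -2.7, 4.5]
finger_gap: 0.0464
TCP [ 0.4746 -0.2164  0.1043] yyaw 79.48 tilt 0.0 gap 0.0465 F [ 0.14 -2.68  4.6 ] t 29.75 q7 1.88
turn 0 shift before [0. 0. 0.] after [0. 0. 0.]
[[ 20  28  28  28  36  38  30  34  34  35  29  27  20  34  39  32  29  27
   31  33  29  36  37  36  30  34  32  23  31  21]
 [ 23  28  32  33  26  30  29  31  31  29  37  72 109 138 142 141 134 117
   92  53  37  29  28  35  36  33  31  36  30  31]
 [ 36  33  25  27  38  33  29  32  42 106 138 157 160 161 158 161 160 159
  157 146  99  48  27  35  31  29  27  35  35  31]
 [ 31  30  30  30  32  34  35  39 118 152 155 160 158 156 161 159 161 159
  162 162 158 135  78  28  21  32  30  28  30  27]
 [ 31  33  31  33  30  31  44 120 151 156 156 155 155 158 157 154 158 158
  158 158 160 158 148  89  30  33  37  31  35  30]
 [ 24  32  29  26  36  42 123 154 153 154 158 156 156 154 148 147 149 154
 
[... 2100 characters left out ...]
 48  49  50  50  57  52
   50  54  54  52  55  55  51  71  73  74  72  81]
 [ 72  75  61  50  59  54  58  52  51  51  51  50  51  48  51  54  51  57
   57  56  55  57  56  48  51  58  75  76  78  78]
 [ 73  71  53  57  58  60  54  49  49  50  54  52  46  52  51  53  51  57
   54  56  52  52  51  47  47  62  70  73  73  77]
 [ 72  64  58  59  58  63  66  57  45  49  52  52  47  55  51  56  62  52
   54  57  56  54  54  62  60  62  71  72  76  74]
 [ 74  68  57  59  65  68  68  68  61  60  56  51  48  51  53  56  52  55
   55  56  64  64  62  63  61  59  69  69  76  74]
 [ 73  66  61  61  64  64  68  62  60  62  59  57  60  59  62  60  61  62
   61  60  63  62  70  63  61  56  59  73  74  75]]
```

```bash
python3 -m inch '[[0,0,-0.1,0],[0,0,-0.1,0],[0,0,-0.1,0],[0,0,0,0],[0,0,0,0],[0,0,-0.3,0],[0,0,-0.3,0],[0,0,-0.4,0],[0,0,-0.7,0],[0,0,0,0]]';python3 -c "
from m import *
s=snap('wrist','w13'); o=get_obs();p=o['position'];plan(p)
P=unp(load('w10'),400.32,215.96,.036); print(P, proj(s,[*P[:2],.036]),proj(s,[*P[:2],.048]))
g=s['color'].min(2); print(g[180:240:2,292:352:2])"
```

```text
time_s: 30.75
position: [0.4752, -0.2167, 0.1254]
tcp_rot: [0.288, 3.127, -0.0]
ft_force: [0.4, 0.1, -0.4]
finger_gap: 0.0463
TCP [ 0.475  -0.2165  0.1249] yyaw 79.48 tilt 0.07 gap 0.0465 F [ 0.12  0.32 -0.43] t 30.8 q7 1.87
turn 0 shift before [0. 0. 0.] after [0. 0. 0.]
[ 0.47780334 -0.21679623  0.036     ] [[321.20040202 211.36391278]] [[321.18091329 216.47144732]]
[[ 24  35  21  17  19  14  27  18  14  11  23  25  25  28  22  23  22  31
   27  20  22  19  20  14  16  21  24  19  33  48]
 [ 43  22  29  17  24  17  22  23  29  32  27  30  28  34  25  24  32  27
   23  33  29  33  29  24  16  17  24  18  26  47]
 [ 43  22  17  16  20  22  27  32  28  27  30  29  30  28  25  31  27  34
   28  26  26  27  33  27  16  17  26  20  24  31]
 [ 26  21  17  15  24  26  26  31  29  29  30  29  27  26  25  32  29  33
   30  27  32  26  26  23  26  23  15  21  18  29]
 [ 24  21  19  20  30  31  32  27  35  22  28  27  30  27  27  29  26  28
   22  26  28  26  25  32  28  34  30  19  22  30]
 [ 26  10  20  30  21  34  31  25  24  35  27  30  25  27  28  23  24  25
   34  26  26  33  37  27  31 
[... 2321 characters left out ...]
236 237 239 240 239 237
  232 191 133  58  32  21  45  70  68  76  73  57]
 [ 75  70  63  46  24  43  47  51  53  42  41  78 117 140 160 173 171 133
   76  56  48  50  30  32  49  70  65  74  74  62]
 [ 76  70  65  46  37  45  50  48  45  42  48  46  42  44  45  53  52  47
   53  51  47  48  35  33  50  71  65  71  79  69]
 [ 75  66  67  52  41  53  52  52  46  50  45  47  45  49  47  50  51  52
   57  53  48  46  45  45  50  66  66  69  77  75]
 [ 73  66  64  52  54  53  57  46  50  50  47  43  48  45  50  47  52  48
   49  52  49  48  48  54  57  68  66  67  75  76]
 [ 70  68  58  56  54  54  58  61  52  44  42  46  44  49  48  56  55  48
   47  44  50  48  52  54  53  60  66  66  74  73]]
```

```bash
python3 -m inch '[[0,0,-1,0],[0,0,-1.5,0],[0,0,-2,0],[0,0,-2,0],[0,0,0,0],[0,0,0,-6],[0,0,0,-5.8],[0,0,0,0],[0,0,0,0],[0,0,0,0]]'; python3 -c "
from m import *
plan((.4316,-.0875,.16),91.26)"
```

```text
time_s: 31.8
position: [0.4745, -0.2164, 0.1891]
tcp_rot: [0.031, -3.141, -0.0]
ft_force: [-0.9, 0.0, -0.4]
finger_gap: 0.0465
TCP [ 0.4745 -0.2164  0.1891] yyaw 91.14 tilt 0.02 gap 0.0465 F [-0.92  0.04 -0.38] t 31.8 q7 2.02
turn -0.12 shift before [ 4.03 12.97  2.91] after [ 4.   12.98  2.91]
```

```bash
python3 -m inch '[[0.8,2.5,0,0],[0.8,2.5,0,0],[0.8,2.5,0,0],[0.8,2.5,0,0],[0.8,2.5,0,0],[0,0.47,0,0],[0,0,0,0],[0,0,0,0],[0,0,2,0],[0,0,0,0]]'; python3 -m inch '[[0,0,0,0],[0,0,0,0],[0,0,0,0],[0,0,0,0],[0,0,0,0],[0,0,0,0],[0,0,0,0],[0,0,0,0],[0,0,0,0],[0,0,0,0]]'; python3 -c "
from m import *
plan((.4316,-.0875,.0725),91.26); s=snap('wrist','w14'); p=get_obs()['position']
print(proj(s,[[.4325,-.0872,.066],[*p[:2],p[2]-.0683]])); c=s['color']
u,v=proj(s,[.4325,-.0872,.066])[0].astype(int); print(u,v); print(c[v-40:v+44:3,u-56:u+57:4,2]); "
```

```text
time_s: 32.8
position: [0.4307, -0.0886, 0.1676]
tcp_rot: [0.032, -3.138, 0.001]
ft_force: [-0.1, -0.2, -0.5]
finger_gap: 0.0467
time_s: 33.8
position: [0.4317, -0.0876, 0.1693]
tcp_rot: [0.035, -3.141, -0.0]
ft_force: [-0.2, -0.4, -0.6]
finger_gap: 0.0468
TCP [ 0.4317 -0.0876  0.1693] yyaw 91.28 tilt 0.01 gap 0.0468 F [-0.15 -0.43 -0.58] t 33.8 q7 1.66
turn 0.02 shift before [0.01 0.01 9.68] after [0.01 0.01 9.68]
[[321.51625658 204.03252097]
 [320.96109782 217.38828422]]
321 204
[[ 52  62  54  59  79  84  83  81  84  86  85  88  89  87  84  87  89  86
   91  87  84  88  84  86  85  57  57  55  57]
 [ 58  60  58  68  90  87  88  86  88  92  86  88  87  91  89  88  88  90
   87  87  87  88  88  88  88  70  58  56  59]
 [ 57  64  57  85  87  86  85  87  87  90  87  88  88  90  88  91  88  87
   91  91  91  87  89  89  92  89  57  59  57]
 [ 53  62  70 148 146 146 145 143 142 149 145 145 146 149 147 147 148 146
  149 149 151 150 150 152 150 152 102  65  60]
 [ 56  60 101 169 171 171 174 171 175 173 173 172 175 168 173 173 174 175
  175 178 173 173 170 176 175 177 117  61  58]
 [ 54  58
[... 2074 characters left out ...]
193  76  44 139 239 237 237 238 237 238 238 238
   71  63  74 144 239 237 238 231  54  55  55]
 [ 59  56  57 191 238 238 148  70  54 173 239 239 239 239 238 238 238 238
  119  59  68  79 239 237 238 231  52  55  58]
 [ 60  59  53  89 165 161  86  67  60 134 150 147 151 150 150 148 149 149
  136  74  67  75 136 141 139 111  54  57  60]
 [ 57  60  58  60  61  60  72  67  59  54  59  52  53  56  59  56  55  55
   55  59  68  73  71  59  55  54  54  59  57]
 [ 60  57  58  62  58  79  74  65  60  58  57  56  59  53  58  55  55  53
   55  56  69  73  74  77  56  58  62  59  58]
 [ 58  60  55  57  65  78  72  66  58  65  56  55  50  55  53  51  56  55
   59  59  65  66  73  76  63  53  58  55  63]]
```

```bash
python3 -m inch '[[0,0,0.8,0],[0,0,0.8,0],[0,0,0.8,0],[0,0,0.6,0],[0,0,0.5,0],[0,0,0.5,0],[0,0,0.5,0],[0,0,0.5,0],[0,0,0,0],[0,0,0,0]]'; python3 -c "
from m import *
plan((.4316,-.0875,.0735),91.26)"
```

```text
time_s: 34.85
position: [0.4318, -0.0876, 0.1193]
tcp_rot: [0.035, -3.141, 0.0]
ft_force: [-0.4, -1.0, -0.6]
finger_gap: 0.0465
TCP [ 0.4318 -0.0876  0.1193] yyaw 91.28 tilt 0.0 gap 0.0465 F [-0.39 -0.99 -0.58] t 34.85 q7 1.7
turn 0.02 shift before [0.02 0.01 4.58] after [0.02 0.01 4.58]
```

```bash
python3 -m inch '[[0,0,0.7,0],[0,0,0.7,0],[0,0,0.7,0],[0,0,0.6,0],[0,0,0.6,0],[0,0,0.4,0],[0,0,0.3,0],[0,0,0.2,0],[0,0,0,0],[0,0,0,0]]'; python3 -m inch '[[0,0,0.1,0],[0,0,0,0],[0,0,0.1,0],[0,0,0,0],[0,0,0.1,0],[0,0,0,0],[0,0,0,0],[0,0,0,0],[0,0,0,0],[0,0,0,0]]'
```

```text
time_s: 35.85
position: [0.4319, -0.0876, 0.0774]
tcp_rot: [-0.035, 3.141, 0.0]
ft_force: [0.1, 1.0, -1.1]
finger_gap: 0.0467
time_s: 36.85
position: [0.4318, -0.0876, 0.0743]
tcp_rot: [-0.035, 3.141, 0.0]
ft_force: [-0.2, -0.7, 0.0]
finger_gap: 0.0463
```

```bash
python3 -m inch '[[0,0,0.05,0],[0,0,0,0],[0,0,0.05,0],[0,0,0,0],[0,0,0,0],[0,0,0,0],[0,0,0,0],[0,0,0,0],[0,0,0,0],[0,0,0,0]]'; python3 -m inch '[[0,0,0,0],[0,0,0,0],[0,0,0,0],[0,0,0,0],[0,0,0,0],[0,0,0,0],[0,0,0,0],[0,0,0,0],[0,0,0,0],[0,0,0,0]]' 5.2; python3 -m inch '[[0,0,0,0],[0,0,0,0],[0,0,0,0],[0,0,0,0],[0,0,0,0],[0,0,0,0],[0,0,0,0],[0,0,0,0],[0,0,0,0],[0,0,0,0]]' 7.5;  python3 -m inch '[[0,0,-0.5,0],[0,0,-1,0],[0,0,-1.5,0],[0,0,-2,0],[0,0,-2,0],[0,0,-2,0],[0,0,-2,0],[0,0,-2,0],[0,0,0,0],[0,0,0,0]]'
python3 - <<'E'
from m import *
s=snap('wrist','w15'); t=snap('top','t15'); plan((.43,-.09,.2)); t0=load('t0')
d=cv2.absdiff(t['color'],t0['color']).max(2); 
for n,b in dict(stand=(205,275,220,280),block=(350,412,220,280),mill=(285,325,208,246),lemon=(270,318,95,135),mug=(355,420,95,155),opener=(265,300,135,215)).items():
  x=d[b[2]:b[3],b[0]:b[1]]; print(n,(x>60).sum(),x.mean().round(2))
# tongs head hole in wrist picture
c=s['color']; p=get_obs()['position']; u,v=proj(s,[.4329,-.087,.132])[0]; print('expected hole',u,v); u,v=int(u),int(v)
m=(c[v-15:v+20,u-20:u+21].max(2)<40).astype(np.uint8); n,l,st,ce=cv2.connectedComponentsWithStats(m); print([(st[i].tolist(),(ce[i]+[u-20,v-15]).round(1)) for i in range(1,n) if st[i][4]>15])
print('top mill patch'); print(t['color'].min(2)[218:236,294:316]); print(t0['color'].min(2)[218:236,294:316])
E
```

```text
time_s: 37.85
position: [0.4318, -0.0876, 0.0733]
tcp_rot: [-0.035, 3.141, 0.0]
ft_force: [-0.6, 0.7, -0.4]
finger_gap: 0.0469
time_s: 38.85
position: [0.4317, -0.0876, 0.0733]
tcp_rot: [-0.035, 3.141, 0.0]
ft_force: [0.7, -0.2, 0.3]
finger_gap: 0.0522
time_s: 39.85
position: [0.4317, -0.0876, 0.0733]
tcp_rot: [-0.035, 3.141, 0.0]
ft_force: [-0.8, -0.4, 0.8]
finger_gap: 0.075
time_s: 40.85
position: [0.4319, -0.0877, 0.2038]
tcp_rot: [-0.035, 3.14, 0.001]
ft_force: [0.1, -0.7, -0.1]
finger_gap: 0.0751
TCP [ 0.4313 -0.0876  0.2028] yyaw 91.28 tilt 0.04 gap 0.0754 F [-0.06  0.29  0.65] t 40.95 q7 1.65
turn 0 shift before [ 0.14 -0.24  0.28] after [ 0.14 -0.24  0.28]
stand 1249 46.89
block 46 3.64
mill 0 2.37
lemon 0 1.28
mug 0 1.14
opener 0 1.87
expected hole 321.81039156691753 216.95750081450154
[]
top mill patch
[[ 56  60  62  66  65  64  65  67  68  69  68  65  63  61  62  62  63  65
   67  59  53  63]
 [ 63  64  64  65  65  65  72 128 169 196 203 189 142  91  69  64  63  64
   68  69  58  51]
 [ 65  64  62  65  65 119 186 205 207 210 212 209 205 203 171 101  64  67
   68  70  65  5
[... 2373 characters left out ...]
3 190 210 211 212 212 212 171
   87  63  63  65]
 [ 65  64  76 189 212 212 212 212 182 155 190 209 212 212 212 211 212 165
   69  62  63  64]
 [ 65  65  64 161 203 211 211 212 208 206 209 212 211 212 211 211 176 103
   63  64  62  62]
 [ 65  65  65 100 192 212 211 211 212 211 212 211 212 211 211 200 145  70
   65  63  63  58]
 [ 65  63  66  68 106 191 211 212 211 212 212 212 211 212 190 138  88  66
   62  63  63  50]
 [ 63  63  65  66  66 106 175 205 211 211 212 211 212 180 119  79  68  62
   61  61  59  46]
 [ 60  65  64  68  67  67  94 118 129 141 137 128 125 101  71  70  66  64
   62  62  51  38]
 [ 49  61  66  67  66  68  63  63  66  73  70  64  64  67  68  67  66  64
   63  51  42  38]]
```

```bash
python3 -m inch '[[0,3,-1,0],[0,3,-1,0],[0,3,-1,0],[0,3,-1,0],[0,3,0,0],[0,3,0,0],[0,3,0,0],[0,3,0,0],[0,0,0,0],[0,0,0,0]]'
python3 - <<'E'
from m import *
t=snap('top','t16'); t0=load('t0'); o=get_obs(); print(o['position'],o['time_s'])
b=(205,275,220,280); a,c=[x['color'][b[2]:b[3],b[0]:b[1]] for x in (t0,t)]
d=cv2.absdiff(a,c).max(2); print((d>60).sum(),d.mean())
for n,x in(('t0',a),('now',c)):
  m=((x.max(2).astype(int)-x.min(2)<25)&(x.min(2)>150)).astype(np.uint8); n_,l,st,ce=cv2.connectedComponentsWithStats(m); i=1+st[1:,4].argmax(); print(n,'head',st[i],ce[i].round(2))
print(c.min(2)[18:40,16:50:2]); print(a.min(2)[18:40,16:50:2])
E
```

```text
time_s: 41.95
position: [0.426, 0.1522, 0.2424]
tcp_rot: [0.037, -3.14, 0.002]
ft_force: [0.4, -0.6, -0.1]
finger_gap: 0.0752
[0.42624414 0.15149962 0.24266284] 42.0
19 3.279047619047619
t0 head [ 18  21  24  15 206] [30.25 28.25]
now head [ 19  21  24  15 214] [30.11 28.12]
[[155 155 154 156 154 155 155 154 155 154 155 156 155 156 157 157 158]
 [152 153 153 153 154 154 154 157 157 156 158 158 158 159 161 161 161]
 [153 156 157 157 158 159 159 161 160 161 161 161 162 161 162 162 163]
 [159 160 160 160 161 162 162 162 162 163 163 163 198 151 159 165 164]
 [163 164 211 117 147 165 165 163 162 158 156 181 189 108  92 144 138]
 [157 151 205 156  91 139 138 134 129 112  98 175 171 100  54 124 137]
 [112 116 193 164 131 156 185 202 205 204 204 203 170 105  50 119 158]
 [148 154 189 207 205 206 210 184 212 212 212 205 172 113  46 122 161]
 [159 158 186 212 213 212 141 119 198 212 212 206 174 117  47 129 159]
 [159 154 184 212 212 213  92  94 190 212 212 209 175 129  50 129 155]
 [155 155 181 212 212 196  87  91 163 212 212 210 166 131  48 124 153]
 [152 156 175 213 213 210  85  87 184 213 2
[... 1601 characters left out ...]
203 212 213 173  89  94 211 213 212 188 197  66  58 121 152]
 [153 147 202 213 213 207 171 186 212 212 212 189 198  65  60 119 150]
 [151 167 200 212 212 213 208 206 206 195 186 195 197  69  55 116 152]
 [153 172 198 146 133 130 122 143 173 169 173 196 198  72  59 119 156]
 [158 168 189 103  76  94 103 142 160 161 162 166 210  63  62  97 121]
 [146 173 140  73  72  78  90 104 112 106 103 104 136  84  83 121 137]
 [115 136 115  84  85  88  91  95  96  96  98  99 101 101  99 138 152]
 [149 151 150 101 102 101 101 101 102 101 102 103 103 102 103 141 156]
 [155 155 155 125 104 103 103 104 102 103 102 103 101 103 137 154 156]
 [153 153 153 149 102 102 102 103 103 103 135 150 126 104 113 158 159]]
```

The tongs hang in the stand within about 1 mm of where they started. The ring is on the mill and the bystanders haven't moved. Handing in.

```bash
python3 -c "
from rig import robot, get_obs
print(robot.hand_in()); print(get_obs()['time_s'])"
```

```text
the job is handed in; nothing more can be done
None
the job is handed in; nothing more can be done
```

I handed the job in at about 42 s. I drew the ring out with the tongs, set it over the spindle, let it go, and hung the tongs back in their stand. The hand-in reports no verdict.

**Final checks**
- **Tongs:** The last top image shows the tongs' head within about half a pixel (about 1 mm) of where it started, so they appear to hang properly in the stand.
- **Ring:** Its outline sits round the spindle on the mill's plate. In the wrist image it stayed with the mill as I lifted the tongs.
- **Bystanders:** The image patches of the mug, the lemon and the opener showed no real change. Nothing is touching the robot.
- **Forces:** The highest reading was about 10 N, when the ring met the mill plate. In the pocket it was about 4 N. I saw these only at the end of each one-second move, so brief peaks in between could be higher.

**What disagreed or stayed unchecked**
- The top and wrist cameras disagreed by 2–4 mm, so I used the wrist camera for the fits.
- With the ring gripped, the fingers stood at 41.7 mm over the grip bars, not the 44 mm given. I took it as flex under the full grip, and the ring came out held. I did not measure the squeeze on the ring; I calculated it as about 13 N.
- I used all 12 picture views by the lift, so everything after that was checked from pixel values only. I did not measure the ring's tilt or height on the mill directly.

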